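Refit the metering spindles of a filler's valve block

TASK

Put the filler's metering block back together after washing: fit every spindle that stands on the bench into a bore of its own, any bore, turning each one by its wing until the slot in its foot finds the drive dog down in the bore and the spindle drops fully home. The dark grey retaining plates share one guide with only one plate's width to spare, so they have to be slid along in turn to clear each bore before it is filled; leave every fitted spindle locked down by a plate centred round its neck. Leave the gasket, the hex key and the sample jar where they are.

Things in the scene. Friction and masses are not known exactly. Their poses are not given: they have to be found in the camera images.
- block: metering block, aluminium, fixed, 86 mm deep (x), 308 mm long (y; 346 with its feet), 47 mm high; origin at the centre of its underside on the bench, y along the row. Four places 72 mm apart: bores 1 to 3 at y = +108, +36 and -36 mm, and at -108 mm a plain parking place. 26 mm hose tails stand out from its +x side
- bore_1 (a point): on the axis of bore 1, level with the block's top face (47 mm over the bench), axes parallel to the block's. Each bore: a counterbore 48.6 mm across, 7 mm deep, for the collar; below it a round bore 38.4 mm across; floor 5 mm over the bench
- bore_2 (a point): the same point of bore 2. On each bore's floor stands a drive dog: a blade 6 mm wide, 30 mm long, 11 mm high across the axis, pointing any way, different in each bore and not measured; half a turn brings it to the same again. It turns only against 0.25 N m of friction
- bore_3 (a point): the same point of bore 3. A spindle let down into a bore first rests on the dog, its underside 16 mm over the bench, kept upright by the bore and free to turn. When slot and dog agree within about 4 degrees it drops 10 mm by its own weight, no pressing needed, till the collar sits: underside 6 mm, wing top 81 mm over the bench
- bay (a point): centre of the parking place (no bore), level with the block's top face, axes parallel to the block's. The plates' guide: on the top face between walls 70.4 mm apart, under lips 60 mm apart that lie 6.5 to 10.5 mm over the top face; end stops at block y = +-145 mm, so the three plates leave 77 mm free
- spindle_1: steel metering spindle, 75 mm tall, 0.3 kg, low centre of mass, up to three alike, standing upright. Origin at the centre of its underside, z up its axis. Journal 36 mm across to z = 34 mm, collar 44 mm across to 39, neck 14 mm across to 49, then a black wing to hold it by: 28 mm along its x, 10 mm thick along its y, to z = 75 mm
- spindle_2: like spindle_1. In the underside of each: a straight slot, 9 mm wide and 12 mm deep, right across along the spindle's x axis, in line with the wing; the rim of the underside is chamfered 1.5 by 2 mm
- spindle_3: like spindle_1. May be absent, like any one of the three
- plate_1: dark grey retaining plate, loose but captive in the guide, 71 mm long (y), 68 wide (x), 5 thick; origin at the centre of its underside, axes parallel to the block's. A fork: a 20 mm slot along its middle from its +y end to y = -11 mm. Thumb tab on its -y end: 30 mm (x) by 10 (y), centred at y = -24, z = 5 to 27 mm
- plate_2: like plate_1; the plates lie in the order 1, 2, 3 from +y to -y and cannot pass one another. A fork slides in the block's +y direction round the neck of a spindle that is home, but strikes the collar of one that is not
- plate_3: like plate_1. Each weighs 80 g and slides with under 2 N; pinch or push its tab
- gasket: bystander: loose ring gasket, 50 mm across, 8 mm thick, origin at the centre of its underside
- hex_key: bystander: loose black hex key, 107 mm long along its y, 30 mm wide, 8 mm thick, origin at the centre of its underside
- sample_jar: bystander: loose round sample jar with a red lid, 46 mm across, 68 mm tall, origin at the centre of its underside

How it is judged:
By the outcome, as a careful person would: the job done as asked, in the order asked, and still so for the second after the job is handed in, with the robot touching nothing.
Of spindle_1, spindle_2, spindle_3 only 2 to 3 are there at a start; the rules pass over those that are not, and their reading is None.
At some moment in a run one of spindle_1, spindle_2, spindle_3 may be knocked a few centimetres aside while the robot is not near it.
It also fails if it takes over 210 s, if anything falls off the work surface, if the arm or the gripper's body presses on something with over 40 N, if the wrist force passes 120 N, or if a joint passes its speed limit or range.

ROBOT

A 7-joint arm with a two-finger parallel gripper is mounted at the origin on a cart in front of the work surface, level with it; the furniture and walls round the work are solid. World frame = base frame: x ahead of the robot, y to its left, z up, the work surface at z = 0. Lengths are in m, angles in rad, forces in N, time in s.
With the tool pointing down it reaches from about 0.375 to 0.925 m from the base axis. Payload 3.1 kg.
Tool frame: the origin (TCP) lies between the finger pads; the fingertips stand 19 mm ahead of it and the grasp point (between the pads) is the TCP; z points along the fingers, y is the line along which they close (so a half turn about z gives the same grasp; the last joint's range is limited). The gripper opens to 85 mm and grips with 20 to 120 N. Pads are 22 mm wide; open, the fingers measure 114 mm over their backs; the gripper's body (76 mm by 85 mm) begins 54 mm behind the grasp point. The pads swing forward as they close: fully open they stand 13 mm farther back than shut.
Start: joints at [-1.286, 0.383, 0.044, 1.598, -0.018, 1.161, -0.05], TCP at [0.243, 0.603, 0.25] pointing down, gripper open.
Joint ranges: [-2.61, 2.61], [-0.41, 2.15], [-1.48, 1.57], [0, 2.5], [-1.57, 4.71], [0.05, 1.97], [-2.85, 2.85]. Speed limits (rad/s): [2.79, 2.79, 3.14, 3.14, 3.14, 3.14, 3.14].

INTERFACE

Orientations are given as a unit quaternion [x, y, z, w].
In Python, from bench import move_ptp, movel, move_j, move_gripper, pause, inverse_kinematics, read_camera, camera_params, MotionError, sign_off, look_for, tip_of, read_time_s, read_qpos, read_joint_vel, read_effort, read_eef_pos, read_tcp_rot, read_ft_force, read_ft_torque, read_finger_gap, read_grasp_force gives the robot as it stands. Calls block until the motion is done:
- move_ptp(position, orientation): joint-space move of the TCP to a pose.
- movel(position, orientation=None, speed=0.15): straight line of the TCP; orientation=None keeps the orientation; speed is the mean speed in m/s.
- move_j(angles): joint-space move.
- move_gripper(opening, effort=None): finger opening in m; effort is the grip in N (None keeps the last); returns when the fingers have stopped.
- pause(seconds).
- inverse_kinematics(position, orientation): joint angles nearest the present ones, or None.
- read_camera(name): name is "side" or "top" or "wrist"; returns the picture (400x640x3 uint8, red, green, blue); there is no depth.
- camera_params(name): a dict with "K" (3x3 intrinsics, pixels), "camera_from_world" (4x4, takes a point from world to camera coordinates). Camera axes: x right, y down, z forward; pixel columns grow to the right and rows downward; lengths in m; the calibration is good to about 2 mm. A picture is of the moment at which its call begins: read the wrist's pose just before it. camera_params takes no time and is no camera call; for the wrist camera it gives the pose at the moment of the call.
A pose or a line that the arm cannot do raises MotionError and nothing moves.
- sign_off(): hands the job in; it is judged then, once.
Trained networks look in the newest picture that a camera, given by its name, has taken for a name from the list of things; names that differ only in an ending like _2 or _b are one class to them, and where a whole thing is asked for, a point or a joint stands for the part that bears it (a point fixed in the world has none). Each returns a list of dicts, best first, with "confidence" (0 to 1); they miss things now and then, are a little off and sometimes report something else, mostly with a low value. They report only what shows in the picture. A call takes as long as a camera call.
- look_for(camera, name): "at" ([column, row] in pixels, amid what is visible of it).
- tip_of(camera, name): "at" ([column, row] in pixels: a listed point, or the origin of a listed thing).
Readings, each from a call of its own:
- read_time_s(): time.
- read_qpos(): joint angles.
- read_joint_vel(): joint speeds.
- read_effort(): joint torques, N m.
- read_eef_pos(): TCP position.
- read_tcp_rot(): TCP orientation.
- read_ft_force(): force on the tool from outside, world axes, zero at the start.
- read_ft_torque(): the same for the moment, N m.
- read_finger_gap(): finger opening in m.
- read_grasp_force(): force on a finger pad.
Only numpy, scipy, OpenCV 4.12 (cv2) and the standard library are available. Lean on these libraries where they do the work, as an engineer would, in place of code of your own. Each camera call takes 0.05 s, during which the arm holds its last target. There are 200 camera calls.

## Working session

There is one attempt and no reset: what is moved stays moved. The work goes in short steps, each a Python script; the robot and the scene stay as the last script left them, time stands still between calls to the robot, and variables do not carry over. Pictures are saved under pics/ and viewed, at most 14 in all, crops included, and the job is handed in when it is done.

```bash
ls; mkdir -p pics; python3 - <<'E'
from bench import *
import cv2, numpy as np
for c in ("side","top"):
    im=read_camera(c); cv2.imwrite(f"pics/{c}0.png",im[:,:,::-1])
    p=camera_params(c); print(c,np.round(p["K"],1).tolist(),np.round(p["camera_from_world"],3).tolist())
    for n in ("block","bore_1","bore_2","bore_3","bay","spindle_1","plate_1","gasket","hex_key","sample_jar"):
        f=tip_of if n in("bore_1","bore_2","bore_3","bay","spindle_1","plate_1","block") else look_for
        print(n,[(np.round(d["at"]).tolist(),round(d["confidence"],2)) for d in f(c,n)][:6])
print(read_time_s(),read_tcp_rot(),read_eef_pos(),read_qpos())
E
```

```text
pics
side [[374.3, 0.0, 318.7], [0.0, 374.3, 193.1], [0.0, 0.0, 1.0]] [[0.987, -0.158, -0.021, -0.462], [-0.103, -0.535, -0.838, 0.263], [0.121, 0.83, -0.545, 0.684], [0.0, 0.0, 0.0, 1.0]]
block [([341.0, 250.0], 0.86)]
bore_1 [([331.0, 205.0], 0.97), ([338.0, 225.0], 0.76), ([349.0, 244.0], 0.64)]
bore_2 [([331.0, 205.0], 0.97), ([338.0, 225.0], 0.76), ([349.0, 244.0], 0.64)]
bore_3 [([331.0, 205.0], 0.97), ([338.0, 225.0], 0.76), ([349.0, 244.0], 0.64)]
bay [([359.0, 269.0], 0.78)]
spindle_1 [([269.0, 223.0], 0.94), ([288.0, 194.0], 0.64), ([274.0, 250.0], 0.58)]
plate_1 [([356.0, 259.0], 0.9), ([333.0, 210.0], 0.7), ([343.0, 234.0], 0.63)]
gasket [([250.0, 179.0], 0.48)]
hex_key [([326.0, 189.0], 0.53), ([270.0, 240.0], 0.51)]
sample_jar [([427.0, 258.0], 0.92), ([246.0, 177.0], 0.18)]
top [[395.7, 0.0, 317.2], [0.0, 395.7, 201.5], [0.0, 0.0, 1.0]] [[-0.02, -1.0, 0.009, 0.269], [-0.996, 0.019, -0.084, 0.508], [0.084, -0.011, -0.996, 0.874], [0.0, 0.0, 0.0, 1.0]]
block [([366.0, 186.0], 0.56)]
bore_1 [([321.0, 188.0], 0.79), ([385.0, 181.0], 0.76)]
bore_2 [([321.0, 188.0], 0.79), ([385.0, 181.0], 0.76)]
bore_3 [([321.0, 188.0], 0.79), ([385.0, 181.0], 0.76)]
bay [([419.0, 178.0], 0.91)]
spindle_1 [([309.0, 255.0], 0.71), ([359.0, 254.0], 0.61), ([368.0, 184.0], 0.31)]
plate_1 [([327.0, 186.0], 0.95), ([367.0, 180.0], 0.76), ([409.0, 182.0], 0.7), ([243.0, 182.0], 0.53), ([386.0, 179.0], 0.33)]
gasket [([207.0, 280.0], 0.56)]
hex_key []
sample_jar [([403.0, 110.0], 0.85)]
1.1 [ 1.90224330e-01  9.81740650e-01 -2.28602152e-06 -6.26218674e-06] [0.24277422 0.60295933 0.25026906] [-1.28580772  0.3828888   0.04392255  1.59791663 -0.01789748  1.16118622
 -0.0499185 ]
```

```bash
python3 - <<'E'
import cv2
a=cv2.imread("pics/top0.png");cv2.imwrite("pics/top0c.png",cv2.resize(a[80:320,170:490],None,fx=2.5,fy=2.5,interpolation=2))
a=cv2.imread("pics/side0.png");cv2.imwrite("pics/side0c.png",cv2.resize(a[140:310,215:455],None,fx=3.3,fy=3.3,interpolation=2))
E
```

```text
(no output)
```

View pics/top0c.png

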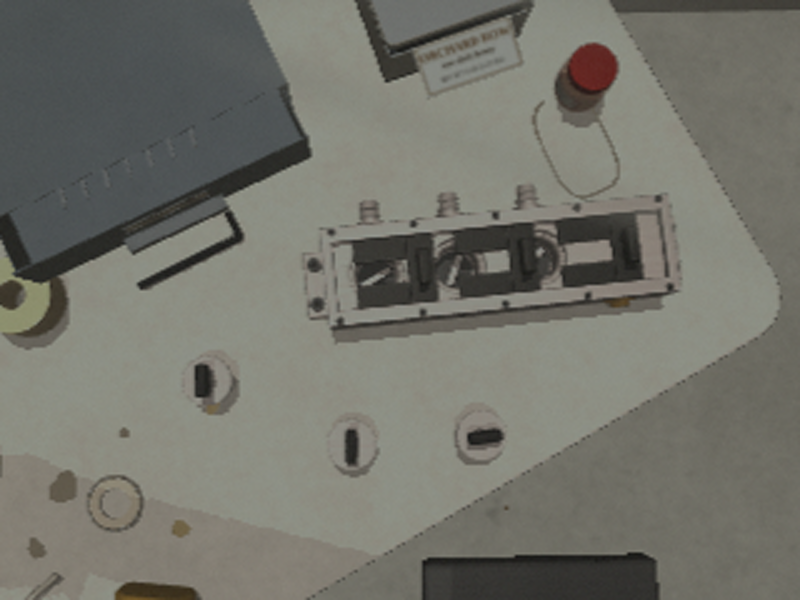

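View pics/side0c.png

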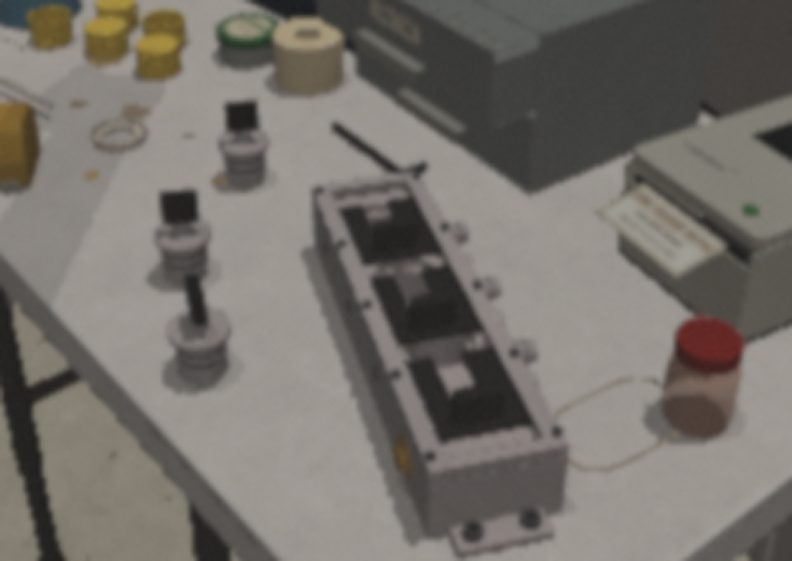

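The views show three spindles on the –x side of the block. The plates are spread out, roughly over bore 1, bore 2 and the bay, and dogs are visible through the forks in bores 1 and 2. The gasket, hex key and jar are all clear of the work.

```bash
cat > h.py <<'E'
from bench import *
import numpy as np, cv2
from scipy.optimize import least_squares
from scipy.spatial.transform import Rotation as R
def quat(phi):   # tool down, closing line (tool y) at world angle phi
    y=np.array([np.cos(phi),np.sin(phi),0]); z=np.array([0,0,-1.]); x=np.cross(y,z)
    return R.from_matrix(np.c_[x,y,z]).as_quat()
def tool_phi():
    y=R.from_quat(read_tcp_rot()).as_matrix()[:,1]; return np.arctan2(y[1],y[0])
def nearest(phi,ref): # same closing line, nearest to ref
    return ref+(phi-ref+np.pi/2)%np.pi-np.pi/2
def proj(p,P):
    P=np.atleast_2d(P); c=P@p["camera_from_world"][:3,:3].T+p["camera_from_world"][:3,3]
    u=c@np.array(p["K"]).T; return u[:,:2]/u[:,2:]
def back(p,px,z):
    T=np.array(p["camera_from_world"]); d=T[:3,:3].T@np.linalg.inv(p["K"])@np.array([px[0],px[1],1.]); o=-T[:3,:3].T@T[:3,3]
    return (o+d*(z-o[2])/d[2])[:2]
def shot(c,name=None):
    p=camera_params(c); im=read_camera(c)[:,:,::-1].copy()
    if name: cv2.imwrite(f"pics/{name}.png",im)
    return p,im
def fit_block(obs): # obs: list of (params, local y, px)
    def f(v):
        c,s=np.cos(v[2]),np.sin(v[2])
        return np.concatenate([(proj(p,[v[0]-s*ly,v[1]+c*ly,0.047])[0]-px) for p,ly,px in obs])
    x0=back(*[(p,px) for p,_,px in obs][0],0.047)
    r=least_squares(f,[x0[0],x0[1]-.1,0],loss="soft_l1"); return r.x,r.fun
E
python3 - <<'E'
from h import *
s,t,w=(camera_params(c) for c in("side","top","wrist"))
obs=[(s,.108,[331,205]),(s,.036,[338,225]),(s,-.036,[349,244]),(s,-.108,[359,269]),(t,.108,[321,188]),(t,-.036,[385,181]),(t,-.108,[419,178])]
for p,l,px in obs: print(l,back(p,px,.047).round(4))
v,f=fit_block(obs); print(v.round(4),np.degrees(v[2]),f.round(1))
for px in([269,223],[288,194],[274,250]): print("sp side",back(s,px,0).round(3))
for px in([309,255],[359,254]): print("sp top",back(t,px,0).round(3))
for cx,cy in((203,380),(351,447),(485,437)): print("wing top",back(t,[170+cx/2.5,80+cy/2.5],.075).round(3))
print("gasket",back(t,[207,280],0.0),"hex",back(t,[170+190/2.5,80+250/2.5],0),"jar",back(t,[170+590/2.5,80+68/2.5],.068))
T=np.linalg.inv(w["camera_from_world"]); Rt=R.from_quat(read_tcp_rot()).as_matrix()
print("cam in tool",(Rt.T@(T[:3,3]-read_eef_pos())).round(3),(Rt.T@T[:3,:3]).round(3).tolist(),w["K"][0][0], tool_phi())
E
```

```text
0.108 [0.5413 0.2584]
0.036 [0.5423 0.1755]
-0.036 [0.5523 0.1056]
-0.108 [0.5549 0.028 ]
0.108 [0.5407 0.2505]
-0.036 [0.5536 0.1092]
-0.108 [0.5589 0.0338]
[0.549  0.1424 0.0819] 4.690850360217937 [ 0.2  1.9  1.4 -0.9 -0.3 -0.3  0.6 -2.6  0.2  0.3  1.2  0.7 -0.4  0.5]
sp side [0.383 0.275]
sp side [0.443 0.402]
sp side [0.389 0.169]
sp top [0.393 0.28 ]
sp top [0.393 0.166]
wing top [0.447 0.4  ]
wing top [0.389 0.276]
wing top [0.395 0.164]
gasket [0.34137419 0.51221985] hex [0.56823664 0.42291165] jar [0.71252261 0.06147199]
cam in tool [ 0.083  0.    -0.124] [[-0.001, -0.946, -0.323], [1.0, -0.0, -0.001], [0.001, -0.323, 0.946]] 314.0652287949091 1.1880150382513381
```

```bash
python3 - <<'E'
from h import *
v=np.array([.549,.1424,.0819]); c,s=np.cos(v[2]),np.sin(v[2])
move_gripper(.04,30)
move_ptp([v[0],v[1],.16],quat(np.pi/2+v[2]))
p,im=shot("wrist","w1"); print(read_time_s(),read_qpos().round(2))
for n in("bore_1","bay","plate_1","block"): print(n,[(np.round(d["at"]).tolist(),round(d["confidence"],2),back(p,d["at"],.047).round(4).tolist()) for d in tip_of("wrist",n)])
E
```

```text
3.675 [-0.61  0.34  0.33  1.89 -0.13  0.93  1.44]
bore_1 [([274.0, 200.0], 0.83, [0.5487, 0.1089]), ([454.0, 203.0], 0.6, [0.5388, 0.2526])]
bay [([604.0, 227.0], 0.35, [0.5495, 0.3793])]
plate_1 [([207.0, 202.0], 0.76, [0.5546, 0.056]), ([323.0, 198.0], 0.62, [0.5438, 0.1476]), ([434.0, 203.0], 0.61, [0.5404, 0.2365])]
block [([320.0, 184.0], 0.67, [0.5322, 0.1442])]
```

View pics/w1.png

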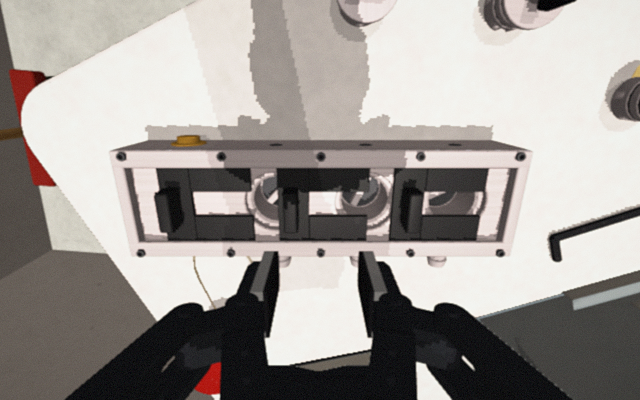

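The wrist view shows the row clearly, with +y to the right. The rim corners are near (110,151), (527,150), (518,256) and (123,258), and the tabs are near x = 167, 291 and 413. I'll check the block pose against the corners before pinching tab 1.

```bash
python3 - <<'E'
from h import *
p=camera_params("wrist")
im=cv2.imread("pics/w1.png")
# top rim corners refined by corner detector
g=cv2.cvtColor(im,cv2.COLOR_BGR2GRAY)
cs=[back(p,q,.0575) for q in([110,151],[527,150],[518,256],[123,258])]
print(np.round(cs,4).tolist(),"centre",np.mean(cs,0).round(4),[np.linalg.norm(cs[i]-cs[(i+1)%4]).round(4) for i in range(4)])
d=np.array(cs[1])-cs[0]; e=np.array(cs[2])-cs[3]; print("yaw",np.degrees([np.arctan2(-d[0],d[1]),np.arctan2(-e[0],e[1])]))
v=np.array([.549,.1424,.0819]); c,s=np.cos(v[2]),np.sin(v[2])
W=lambda bx,by,z:[v[0]+c*bx-s*by,v[1]+s*bx+c*by,z]
for b in(.108,.036,-.036): print("bore",proj(p,W(0,b,.047)).round(0))
for b in(.070,-.019,-.110): print("tab ",proj(p,[W(-.015,b-.005,.074),W(.015,b-.005,.074),W(-.015,b+.005,.074),W(.015,b+.005,.074)]).round(0).tolist())
crop=im[140:270,100:540]; cv2.imwrite("pics/w1c.png",cv2.resize(crop,None,fx=1.8,fy=1.8,interpolation=2))
E
```

```text
[[0.517, -0.01], [0.4915, 0.2897], [0.5761, 0.3079], [0.6044, -0.0109]] centre [0.5472 0.1442] [np.float64(0.3008), np.float64(0.0865), np.float64(0.32), np.float64(0.0873)]
yaw [4.87738579 5.07240578]
bore [[452. 204.]]
bore [[362. 204.]]
bore [[272. 204.]]
tab  [[409.0, 197.0], [405.0, 236.0], [424.0, 197.0], [419.0, 236.0]]
tab  [[283.0, 197.0], [284.0, 236.0], [297.0, 197.0], [298.0, 236.0]]
tab  [[153.0, 197.0], [160.0, 236.0], [167.0, 197.0], [174.0, 236.0]]
```

View pics/w1c.png

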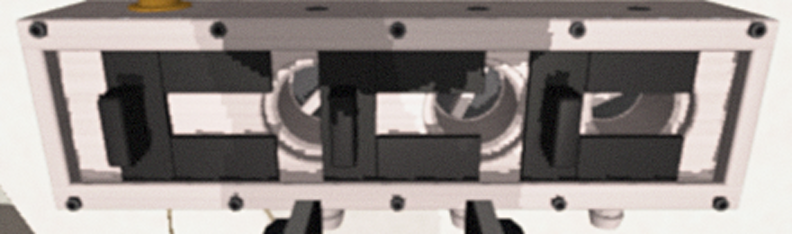

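```bash
cat >> h.py <<'E'
import json,os
v=np.array(json.load(open("v.json")) if os.path.exists("v.json") else [.5475,.143,.0835])
def W(bx,by,z): c,s=np.cos(v[2]),np.sin(v[2]); return [v[0]+c*bx-s*by,v[1]+s*bx+c*by,z]
def inblock(P): c,s=np.cos(v[2]),np.sin(v[2]); d=np.array(P)[:2]-v[:2]; return np.array([c*d[0]+s*d[1],-s*d[0]+c*d[1]])
PHI=np.pi/2+v[2]
def fblock(): f=read_ft_force(); c,s=np.cos(v[2]),np.sin(v[2]); return c*f[0]+s*f[1],-s*f[0]+c*f[1],f[2]
E
python3 - <<'E'
from h import *
q=quat(PHI)
movel(W(0,.070,.13),q,.2); movel(W(0,.070,.076),q,.1)
move_gripper(0,25); print("gap",read_finger_gap(),read_grasp_force(),read_ft_force().round(1))
movel(W(0,.012,.076),q,.08); print(np.round(fblock(),1))
y=.012
while fblock()[1]<8 and y>-.004:
    y-=.001; movel(W(0,y,.076),q,.02)
print("y",y,inblock(read_eef_pos()).round(4),np.round(fblock(),1),read_finger_gap())
movel(W(0,y+.0005,.076),q,.02); print(np.round(fblock(),1))
move_gripper(.03); movel(W(0,y,.13),q,.2)
movel(W(.083,.108,.11),q,.25)
p,im=shot("wrist","w2"); print(read_time_s(),proj(p,[W(0,.108,.047),W(0,.108,.016)]).round(0).tolist())
a,b=proj(p,[W(0,.108,.047)])[0].astype(int)
cv2.imwrite("pics/w2c.png",cv2.resize(im[max(0,b-90):b+90,a-120:a+120],None,fx=3,fy=3,interpolation=2)); print(a,b)
E
```

```text
gap 0.009730334545706477 26.757952272892 [ 0.5 -0.3  3.4]
[-0.   2.6  5.7]
y 0.006999999999999997 [0.0008 0.0109] [0.5 9.2 4.9] 0.00921865835986257
[0.1 8.3 6. ]
9.325 [[321.0, 98.0], [321.0, 97.0]]
321 97
```

View pics/w2c.png

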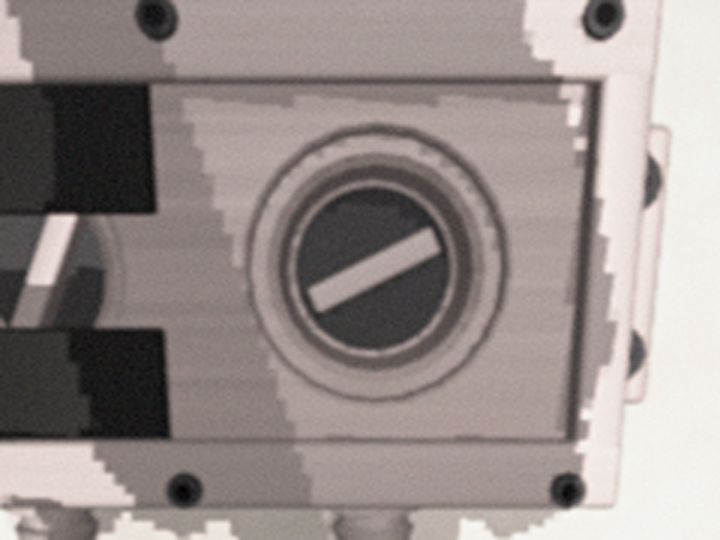

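Bore 1 is fully clear. The counterbore centre is at about pixel (327,95), and the dog runs from (307,107) to (345,87). I'll repeat the look from the opposite side to cancel out any wrist-camera bias.

```bash
cat >> h.py <<'E'
def look_bore(by,phi,name=None,z=.11):
    """TCP so that the camera is above block point (0,by); returns params, image, circle centre of counterbore in world."""
    off=np.array([-np.sin(phi),np.cos(phi)])*.083
    t=np.array(W(0,by,z)); t[:2]-=off
    move_ptp(t,quat(phi)); pause(.2); return bore_in(*shot("wrist",name),by)
def ellipse(p,cx,cy,r,z): 
    a=np.linspace(0,2*np.pi,120,endpoint=False); return proj(p,np.c_[cx+r*np.cos(a),cy+r*np.sin(a),np.full(120,z)])
def bore_in(p,im,by):
    g=cv2.GaussianBlur(cv2.cvtColor(im,cv2.COLOR_BGR2GRAY),(3,3),0).astype(np.float32)
    mag=np.hypot(cv2.Sobel(g,5,1,0),cv2.Sobel(g,5,0,1)); mag=np.minimum(mag,120)
    c0=np.array(W(0,by,0))[:2]; best=None
    def sc(x,y):
        e=np.vstack([ellipse(p,x,y,.0243,.047),ellipse(p,x,y,.0192,.040)]).astype(np.float32)
        return cv2.remap(mag,e[:,:1].copy(),e[:,1:].copy(),1).mean()
    for step,n in((.001,7),(.00025,5)):
        c0=max(((sc(c0[0]+i*step,c0[1]+j*step),c0[0]+i*step,c0[1]+j*step) for i in range(-n,n+1) for j in range(-n,n+1)))
        s,c0=c0[0],np.array(c0[1:])
    # dog: bright blade on the dark floor, top at z=.016
    a=np.linspace(-np.pi/2,np.pi/2,181); r=np.linspace(-.0145,.0145,30); gb=cv2.GaussianBlur(g,(5,5),0)
    def val(t,w): 
        P=np.c_[c0[0]+r*np.cos(t)-w*np.sin(t),c0[1]+r*np.sin(t)+w*np.cos(t),np.full(30,.016)]
        e=proj(p,P).astype(np.float32); return cv2.remap(gb,e[:,:1].copy(),e[:,1:].copy(),1).mean()
    vals=[val(t,0)+val(t,.002)/2+val(t,-.002)/2-val(t,.0065)-val(t,-.0065) for t in a]; k=int(np.argmax(vals))
    return c0,s,a[k],vals[k]
E
python3 - <<'E'
from h import *
p,im=camera_params("wrist"),cv2.imread("pics/w2.png")
r1=bore_in(p,im,.108); r2=look_bore(.108,PHI-np.pi,"w3")
for r in(r1,r2): print(r[0].round(4),inblock(r[0]).round(4),round(float(r[1]),1),"dog deg",np.degrees(r[2]).round(1),round(float(r[3]),1))
m=[back(p,[201+x/3,7+y/3],.016) for x,y in((318,300),(432,240))]; d=m[1]-m[0]; print("manual dog",np.degrees(np.arctan2(d[1],d[0])),np.linalg.norm(d),np.mean(m,0).round(4), "man circ",back(p,[326.8,94.7],.047).round(4))
print(read_time_s())
E
```

```text
[0.5382 0.2524] [-1.000e-04  1.098e-01] 95.3 dog deg -60.0 185.8
[0.5377 0.2534] [-0.0005  0.1108] 114.7 dog deg -59.0 226.2
manual dog 121.26027003146494 0.027737467542599103 [0.5384 0.2529] man circ [0.5369 0.2528]
12.0167
```

```bash
echo "[0.5472,0.1453,0.0835]">v.json; cat >> h.py <<'E'
def look_wing(xy,phi,z=.14,name=None):
    off=np.array([-np.sin(phi),np.cos(phi)])*.083
    move_ptp([xy[0]-off[0],xy[1]-off[1],z],quat(phi)); pause(.2); return wing_in(*shot("wrist",name),xy)
def wing_in(p,im,xy,win=45,zt=.075):
    u=proj(p,[*xy,zt])[0].astype(int); x0,y0=max(u[0]-win,0),max(u[1]-win,0)
    m=(im[y0:u[1]+win,x0:u[0]+win].max(2)<70).astype(np.uint8)
    m=cv2.morphologyEx(m,cv2.MORPH_OPEN,np.ones((3,3),np.uint8))
    cs,_=cv2.findContours(m,cv2.RETR_EXTERNAL,cv2.CHAIN_APPROX_NONE); cs=[c for c in cs if cv2.contourArea(c)>60]
    out=[]
    for c in cs:
        b=cv2.boxPoints(cv2.minAreaRect(c))+[x0,y0]; P=np.array([back(p,q,zt) for q in b])
        e=[P[1]-P[0],P[2]-P[1]]; e.sort(key=np.linalg.norm)
        out.append((P.mean(0).round(4),np.degrees(np.arctan2(e[1][1],e[1][0])).round(1)%180,np.linalg.norm(e[1]).round(4),np.linalg.norm(e[0]).round(4)))
    return out
E
python3 - <<'E'
from h import *
for o in look_wing([.389,.276],PHI,name="w4"): print(o)
print(read_time_s())
p=camera_params("wrist")
u=proj(p,[.389,.276,.075])[0].astype(int);print(u)
im=cv2.imread("pics/w4.png");cv2.imwrite("pics/w4c.png",cv2.resize(im[max(0,u[1]-80):u[1]+80,u[0]-100:u[0]+100],None,fx=3,fy=3))
E
```

```text
(array([0.3888, 0.2783]), np.float64(177.8), np.float64(0.0273), np.float64(0.0092))
14.1333
[317  95]
```

View pics/w4c.png

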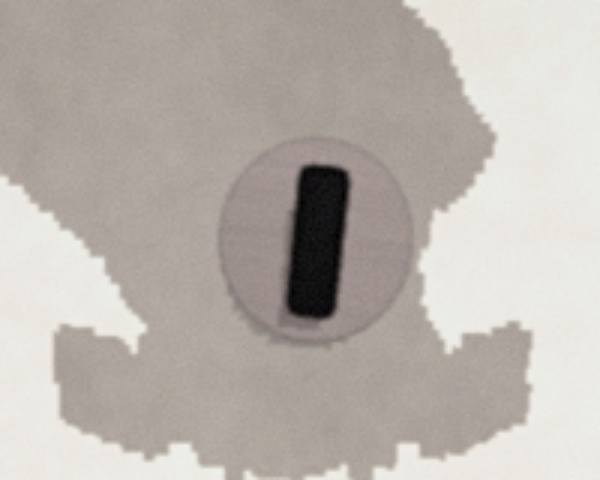

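The wing measures 27.3 × 9.2 mm, which matches the given size, so the pose can be trusted. Next I'll grasp it and insert it in bore 1.

```bash
cat >> h.py <<'E'
GZ=.067
def grasp(xy,wdeg,ref):
    phi=nearest(np.radians(wdeg+90),ref); q=quat(phi)
    move_gripper(.035,40); move_ptp([*xy,.15],q); movel([*xy,GZ],q,.12); move_gripper(0,40)
    print("grasp gap",round(read_finger_gap(),4)); movel([*xy,.165],q,.2); return phi
def insert(xy,dog,ref):
    """bring wing over bore, lower; search the dog; returns True when home"""
    phi0=nearest(dog+np.pi/2,ref); q=quat(phi0); print("turn to",np.degrees(phi0).round(1))
    move_ptp([*xy,.165],q); movel([*xy,GZ+.052],q,.12); pause(.3); f0=read_ft_force()
    z=.052
    for k in range(12):
        d=np.radians(((k+1)//2)*4*(1 if k%2 else -1)); q=quat(phi0+d)
        if k: movel([*xy,GZ+z],q,.03)
        while z>.0068:
            zn=max(z-(.004 if z>.022 else .0015),.0065); movel([*xy,GZ+zn],q,.04); f=read_ft_force()-f0
            if f[2]>5: break
            z=zn
        print(k,"deg",np.degrees(d).round(),"underside",round(zn,4),"f",f.round(1),"gap",round(read_finger_gap(),4))
        if z<=.0068: break
        if z>.024: return False
        z+=.001; movel([*xy,GZ+z],q,.03)
    ok=z<=.0068
    if ok: move_gripper(.022); movel([*xy,GZ+.05],q,.12)
    return ok
E
python3 - <<'E'
from h import *
phi=grasp([.3888,.2783],177.8,PHI)
print(insert([.5379,.2529],np.radians(-59.5),np.radians(60)),read_time_s())
E
```

```text
grasp gap 0.0092
turn to 30.5
0 deg 0.0 underside 0.0065 f [-0.2 -1.5  5.2] gap 0.0092
1 deg 4.0 underside 0.0065 f [-2.3 -1.9  5.9] gap 0.0093
2 deg -4.0 underside 0.0065 f [-1.6 -1.6  7. ] gap 0.0092
3 deg 8.0 underside 0.0065 f [ 0.9 -0.9  4.5] gap 0.0091
True 26.1417
```

```bash
sed -i 's/ok=z<=.0068/ok=True/; s/if z<=.0068: break/if zn<=.009: break/; s/if z>.024: return False/if z>.024: return False\n        if k==11: return False/' h.py
cat >> h.py <<'E'
def push(y0,yplate):
    """push plate (now against the -y stop chain at block y0) to yplate by its tab's -y face with shut fingers; returns tool y at the end"""
    q=quat(nearest(PHI,tool_phi())); z=.081
    move_gripper(0,25); s=y0-29e-3-.0145-.010
    move_ptp(W(0,s,.15),q); movel(W(0,s,z),q,.12); pause(.2); f0=fblock()[1]; y=s
    while y<s+.02:
        y+=.001; movel(W(0,y,z),q,.03)
        if fblock()[1]-f0<-.8: break
    print("contact at rel",round(y-(y0-.029),4),"f",round(fblock()[1]-f0,1))
    e=(y0-.029-.0145)+(yplate-y0); movel(W(0,e-.004,z),q,.06)
    for i in range(4): e1=e-.003+.001*i; movel(W(0,e1,z),q,.02); print(round(e1,4),round(fblock()[1]-f0,1),end="; ")
    movel(W(0,e-.005,z),q,.05); movel(W(0,e-.005,.14),q,.2)
E
python3 - <<'E'
from h import *
push(.0325,.108)
p_=look_bore(.036,PHI,"w5"); print(p_[0].round(4),inblock(p_[0]).round(4),round(float(p_[1]),1),np.degrees(p_[2]).round(1),round(float(p_[3]),1),read_time_s())
im=cv2.imread("pics/w5.png"); cv2.imwrite("pics/w5c.png",cv2.resize(im[:230],None,fx=1.25,fy=1.25))
E
```

```text
contact at rel -0.0115 f -1.0
0.0615 0.6; 0.0625 0.6; 0.0635 -0.2; 0.0645 -0.1; [0.5439 0.1817] [-0.0002  0.0365] 102.3 -20.0 186.3 35.4
```

View pics/w5c.png

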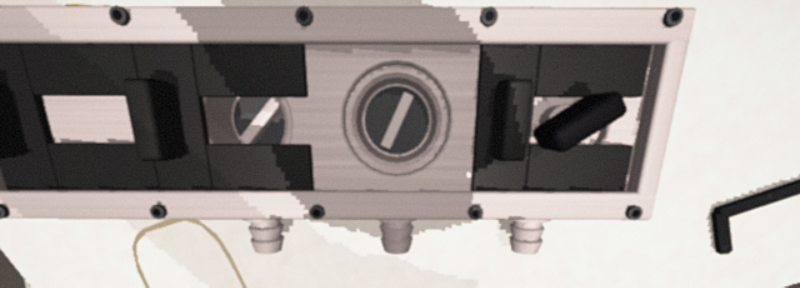

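Spindle 1 is in, and plate 1 is round its neck but looks a few mm short. Bore 2 is clear with its dog at about –20°. I'll measure plate 1's edges in the image, then finish centring it.

```bash
python3 - <<'E'
from h import *
p=camera_params("wrist")
for n,px,z in(("-y end",(383.5,70),.052),("+y end",(503.5,70),.052),("+y end low",(502.5,130),.052),("stop bottom",(522,60),.047),("p2 +y end",(249,130),.052)): print(n,inblock(back(p,px,z)).round(4))
g=cv2.cvtColor(cv2.imread("pics/w5.png"),cv2.COLOR_BGR2GRAY)
for r in(60,70,130): print(r,g[r,495:535:1].tolist())
E
```

```text
-y end [-0.0137  0.0722]
+y end [-0.0138  0.1365]
+y end low [0.0177 0.142 ]
stop bottom [-0.0192  0.1484]
p2 +y end [ 0.018 -0.002]
60 [47, 51, 48, 52, 48, 46, 52, 46, 46, 50, 51, 48, 45, 49, 47, 46, 48, 49, 46, 51, 53, 87, 127, 110, 79, 65, 66, 75, 71, 72, 72, 73, 87, 127, 172, 202, 216, 223, 222, 224]
70 [49, 50, 47, 48, 50, 51, 53, 47, 47, 49, 47, 48, 52, 47, 46, 47, 47, 42, 53, 73, 104, 108, 84, 70, 68, 67, 72, 73, 69, 73, 85, 121, 174, 197, 217, 226, 224, 225, 223, 224]
130 [50, 48, 50, 45, 54, 48, 44, 52, 78, 105, 99, 74, 70, 68, 75, 74, 78, 72, 89, 131, 180, 209, 220, 228, 226, 228, 227, 222, 220, 221, 220, 222, 219, 218, 213, 227, 241, 241, 240, 241]
```

```bash
python3 - <<'E'
from h import *
o=look_wing([.394,.166],PHI,name="w6"); print(o,read_time_s())
o=[a for a in o if .024<a[2]<.031 and .007<a[3]<.013]
if len(o)==1:
    phi=grasp(o[0][0],o[0][1],PHI)
    print(insert([.5439,.1818],np.radians(-20),np.radians(60)),read_time_s())
E
```

```text
[(array([0.3946, 0.1644]), np.float64(97.1), np.float64(0.0267), np.float64(0.0094))] 36.3167
grasp gap 0.0091
turn to 70.0
0 deg 0.0 underside 0.0065 f [-0.8  0.1  3.9] gap 0.0092
True 46.5667
```

```bash
python3 - <<'E'
from h import *
push(-.0385,.0365)
p_=look_bore(-.036,PHI,"w7"); print(p_[0].round(4),inblock(p_[0]).round(4),round(float(p_[1]),1),np.degrees(p_[2]).round(1),round(float(p_[3]),1),read_time_s())
im=cv2.imread("pics/w7.png"); cv2.imwrite("pics/w7c.png",cv2.resize(im[:230],None,fx=1.25,fy=1.25))
E
```

```text
contact at rel -0.0225 f -2.0
-0.01 -0.5; -0.009 -1.4; -0.008 -0.2; -0.007 -0.6; [0.55   0.1099] [-0.0002 -0.0355] 100.8 -38.0 188.5 52.8667
```

View pics/w7c.png

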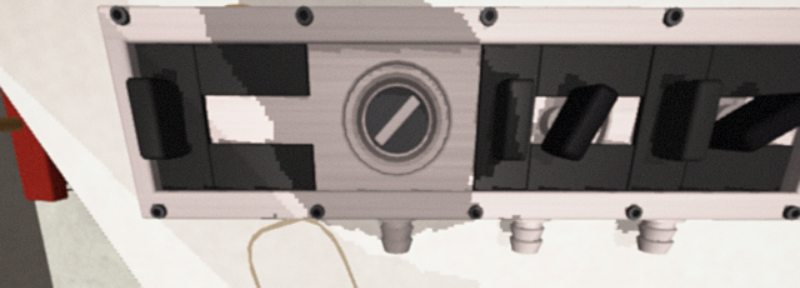

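```bash
python3 - <<'E'
from h import *
p=camera_params("wrist"); print("p2 -y",inblock(back(p,(380,70),.052)),"p2 +y",inblock(back(p,(505.5,70),.052)),"p3 +y",inblock(back(p,(252.5,130),.052)))
o=look_wing([.446,.401],PHI,name="w8"); print(o,read_time_s())
o=[a for a in o if .024<a[2]<.031 and .007<a[3]<.013]
if len(o)==1:
    phi=grasp(o[0][0],o[0][1],PHI)
    print(insert([.5499,.1100],np.radians(-38),np.radians(60)),read_time_s())
E
```

```text
p2 -y [-0.0136016  -0.00173516] p2 +y [-0.01370915  0.06550577] p3 +y [ 0.01804791 -0.07214595]
[(array([0.4471, 0.4044]), np.float64(179.6), np.float64(0.0274), np.float64(0.0093))] 54.3
grasp gap 0.0094
turn to 52.0
0 deg 0.0 underside 0.0065 f [-2.   1.3  7.3] gap 0.0091
True 64.0583
```

```bash
python3 - <<'E'
from h import *
push(-.1095,-.0345)
move_ptp(W(.083,.036,.19),quat(PHI)); pause(.2); p,im=shot("wrist","w9"); print(read_time_s())
import pickle; pickle.dump(p,open("p9.pkl","wb"))
cv2.imwrite("pics/w9c.png",cv2.resize(im[20:200,120:520],None,fx=2,fy=2,interpolation=2))
E
```

```text
contact at rel -0.0235 f -0.9
-0.081 -0.4; -0.08 -0.8; -0.079 -0.2; -0.078 -2.0; 70.55
```

View pics/w9c.png

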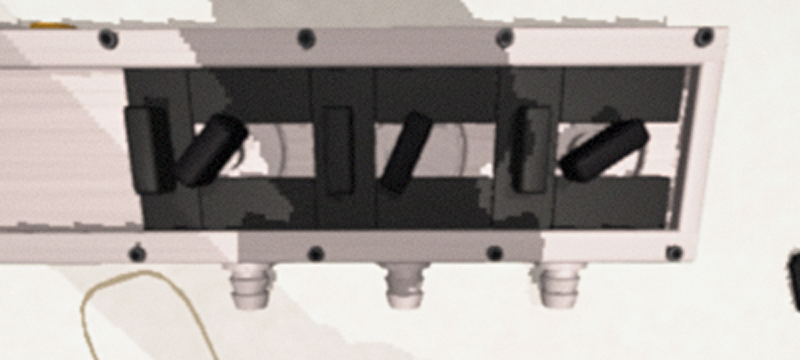

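```bash
python3 - <<'E'
from h import *
import pickle; p=pickle.load(open("p9.pkl","rb"))
g=cv2.cvtColor(cv2.imread("pics/w9.png"),cv2.COLOR_BGR2GRAY)
for r in(62,122): print(r,"left",g[r,170:205].tolist(),"right",g[r,450:475].tolist())
for n,a,b in(("p3-",127,141),("p3/p2",311,316),("p2/p1",498,494),("p1+",684,670)):
    print(n,[inblock(back(p,(120+x/2,20+y/2),.052))[1].round(4) for x,y in((a,84),(b,204))])
E
```

```text
62 left [229, 231, 229, 230, 231, 230, 230, 231, 229, 233, 233, 219, 157, 74, 48, 50, 49, 53, 58, 47, 49, 51, 51, 55, 53, 51, 52, 55, 55, 56, 56, 54, 55, 53, 55] right [55, 56, 53, 54, 51, 54, 53, 50, 52, 53, 49, 67, 102, 118, 98, 71, 72, 75, 107, 163, 212, 228, 231, 230, 228]
122 left [213, 212, 216, 214, 214, 213, 214, 216, 214, 216, 216, 215, 214, 217, 217, 215, 214, 219, 219, 193, 127, 59, 45, 49, 52, 47, 50, 46, 49, 50, 53, 49, 47, 54, 49] right [54, 52, 54, 64, 103, 116, 99, 77, 71, 73, 127, 194, 227, 236, 233, 230, 227, 226, 226, 222, 217, 221, 236, 240, 241]
p3- [np.float64(-0.0691), np.float64(-0.0697)]
p3/p2 [np.float64(0.001), np.float64(0.0009)]
p2/p1 [np.float64(0.0722), np.float64(0.0727)]
p1+ [np.float64(0.1428), np.float64(0.1435)]
```

All three spindles are home and every plate sits within about 2 mm of its bore axis: plate 1 at 108 mm, plate 2 at about 36.7 and plate 3 at about –34.5. The arm is clear, so I'm handing in.

```bash
python3 -c "
from bench import *
print(sign_off(), read_time_s())"
```

```text
the job is handed in; nothing more can be done
the job is handed in; nothing more can be done
```

All three spindles dropped fully home in bores 1 to 3, each locked by a plate within about 2 mm of its neck's centre; nothing went near the gasket, hex key or jar, and I handed in at about 71 s (no verdict came back).

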